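# Blow off the turned ball and lay it in the crock

## Task

Squeeze the trigger of the clamped air gun fully in for about a second to blow the dust off the wooden ball while it sits in its cradle, and let the trigger spring back. Then lift the ball out and lower it gently into the deep round crock, holding it until it is at or just above the bottom: its soft wood dents if it is dropped, knocked or pressed hard. Leave it lying in the crock, and do not disturb the shallow bowl, mallet, sharpening stone or gouge, or push the crock about.

Things in the scene. Friction and masses are not known exactly. Their poses are not given: they have to be found in the camera images.
- station: Fixed dusting station: plywood base 100 (x) x 280 (y) x 12 mm, origin centre of underside. On its +y half an air gun is clamped upside down: aluminium barrel 32 mm thick along y at height 75 mm, nozzle to -y, tip at y -28 mm; black grip 24 (x) x 28 (y) mm rising at y +80 mm to height 175 mm, steel trigger on its -y side. At y -85 mm a wooden cradle cup (44 mm wide, top at 54 mm) holds the ball
- squeeze_point (a point): Station point (0, 73, 145) mm, station axes: midway between the outer faces of grip and trigger when fully squeezed (faces then 42 mm apart along y: y 52 and 94; at rest 57 mm apart, the trigger's face farther out at y 37). Pinch grip and trigger together here from above, fingers closing along the station's y; the grip's top is 30 mm higher, the trigger's 20 mm
- trigger_pad (a point): Point on the trigger's outer (-y) face, 60 mm above its hinge. The trigger is a steel bar 16 mm wide, 8 mm thick, 82 mm long, hinged at its foot at station (0, 56, 85) mm; at rest its top leans away from the grip
- trigger (a joint): Trigger angle in rad: 0 released, 0.25 fully squeezed towards the grip; a spring returns it; about 3 to 8 N at the pad
- ball: Plain pale wooden ball, 54 mm diameter, about 55 g, starts in the cradle; its origin is a point on its surface that turns with it, use ball_center
- ball_center (a point): Centre of the ball (75 mm above the bench at the start)
- cradle_seat (a point): Fixed point of the station at (0, -85, 75) mm: where the ball's centre lies in the cradle
- crock: Deep round off-white stoneware crock, standing loose, about 1.4 kg: 164 mm outer diameter, 106 mm tall, walls 6 mm, inner diameter 152 mm; origin at the centre of its underside, z up. On its bottom lies a grey cushioned disc, top 22 mm above the origin, that yields up to 10 mm (about 1.4 N per mm). A ball lying in it has its centre 49 mm above the origin
- crock_floor (a point): Centre of the top of the crock's cushioned floor, 22 mm above its origin
- crock_rim (a point): Centre of the crock's mouth, 106 mm above its origin
- bowl: Shallow dark wooden bowl, 150 mm diameter, 42 mm tall, origin at the centre of its underside; not to be used
- mallet: Carver's round mallet standing on its head: head 92 mm diameter, 105 mm tall, handle up to 218 mm; origin at the centre of its underside; bystander
- stone: Grey sharpening stone 45 x 120 x 25 mm, origin at the centre of its underside; bystander
- gouge: Carving gouge lying along its x axis, 240 mm long, 30 mm thick handle of pale wood; origin on the bench below its middle; bystander
There are look-alikes about, which are no part of the job. Several things have the shape of the ball; the one meant has the colours described above.

How it is judged (in metres and radians):
On the way, in this order (a step that is already met when the one before it is completed fails the run):
1. the trigger is squeezed (beyond 0.19 of its 0.25 rad) for 0.4 s while the ball sits in its cradle (within 12 mm) (value of joint trigger above 0.19 rad and distance between ball_center and cradle_seat below 0.012 m), for 0.4 s.
2. the trigger is let go and springs back (below 0.05 rad) (value of joint trigger below 0.05 rad), for 0.1 s.
3. the ball, still held by the fingers, is lowered inside the crock until its underside is within 20 mm of the cushioned floor (contact force between the fingers and ball above 1 N and horizontal distance between ball_center and crock below 0.055 m and z of ball_center in the frame of crock below 0.069 m), for 0.05 s.
At the end, for the whole second after the job is handed in: The ball lies released and at rest (slower than 50 mm/s) on the crock's cushioned floor (centre 38 to 56 mm above the crock's underside, within 55 mm of its axis), the crock stands upright (within 0.1 rad) and the trigger is released (below 0.05 rad) (horizontal distance between ball_center and crock below 0.055 m and z of ball_center in the frame of crock between 0.038 and 0.056 m and linear speed of ball below 0.05 m/s and angle between crock's own z axis and vertical below 0.1 rad and value of joint trigger below 0.05 rad and contact force between the fingers and ball below 0.1 N); the robot touches nothing.
It fails at once if the ball is pressed or knocked hard against the crock (contact force between them above 15 N) (contact force between ball and crock above 15 N).
It fails at once if the crock is pushed more than 40 mm away (distance of crock from where it was at the start of the episode above 0.04 m).
It fails at once if the shallow bowl, mallet, sharpening stone or gouge is disturbed (moved more than 30 mm) (distance of any of bowl, mallet, stone, gouge from where it was at the start of the episode above 0.03 m).
It also fails if it takes over 53 s, if anything falls off the work surface, if the arm or the gripper's body presses on something with over 40 N, if the wrist force passes 120 N, or if a joint passes its speed limit or range.

## Robot

A 6-joint arm with a two-finger parallel gripper is mounted at the origin on the work surface. World frame = base frame: x ahead of the robot, y to its left, z up, the work surface at z = 0. Lengths are in m, angles in degrees, forces in N, time in s.
With the tool pointing down it reaches from about 0.4 to 0.825 m from the base axis. Payload 7 kg.
Tool frame: the origin (TCP) lies on the centre line of the jaws, within the pads' length; the fingertips stand 19 mm ahead of it and the grasp point (between the pads) is the TCP; z points along the fingers, y is the line along which they close (so a half turn about z gives the same grasp; the last joint's range is limited). The gripper opens to 88 mm and grips with 3 to 60 N. Pads are 19 mm wide; open, the fingers measure 130 mm over their backs; the gripper's body (78 mm by 193 mm) begins 47 mm behind the grasp point.
Start: joints at [92.71, 20.546, 0.682, 0, -70.136, -16.507], TCP at [0.161, 0.655, 0.246] pointing down, gripper open.
Joint ranges: [-176.03, 176.03], [-82.01, 121.73], [-58.28, 71.71], [-173.87, 95.51], [-174.79, -0.11], [-173.66, 173.66]. Speed limits (degrees/s): [136.94, 136.94, 172.46, 180, 180, 180].

## Interface

Orientations are given as [roll, pitch, yaw] about the fixed x, y, z axes, in that order (R = Rz(yaw) Ry(pitch) Rx(roll)).
In Python, from plant import ctrl gives the robot as it stands.
- The arm moves only by the tool move_arm, never from a script. Its argument "motion" is a list of rows, each a list of 3 entries, a list of its own where there are three numbers: the shift along the tool's x, y, z in mm, then the turn, a rotation vector about the tool's x, y, z in degrees, then the closure, from 0 (fully open) to 1 (shut). A call has 1 to 10 rows; each row is the pose to reach, as a shift and turn from the pose commanded when the call began, along the tool's axes at that moment; what a row does not reach only later rows make up. A row lasts 1/12 s, in which the tool goes at most 41.7 mm and 7.16 degrees, less where a joint would pass 70% of its speed; a pose out of reach is approached as far as the arm can. A call with a gripper value outside its range is refused whole. The fingers move at their own pace and stop on an object; the grip force is fixed at half the most. Time passes only in rows, so rows that repeat a pose let the fingers close. It gives the time, the measured TCP pose, the force, the opening and the grip force at its end, in the units of the state.
- ctrl.get_obs(): the state, without advancing time (a new reading comes with each control period).
- ctrl.snapshot(name): name is "scene" or "top" or "wrist"; returns a dict with "color" (480x640x3 uint8, blue, green, red), "camera_matrix" (3x3 intrinsics, pixels), "cam_to_world" (4x4, takes a point from camera to world coordinates). Camera axes: x right, y up, looking along -z (the intrinsics and any distortion apply to the point x, -y, -z); pixel columns grow to the right and rows downward; lengths in m; the calibration is good to about 2 mm. The wrist camera is an equidistant fisheye: a pixel r from the principal point sees the ray r / f radians off the axis. A picture is of the moment at which its call begins. There is no depth.
- ctrl.close_job(): hands the job in; it is judged then, once.
The state is a dict: "clock": time; "joint_pos": joint angles; "qvel": joint speeds; "tau": joint torques, N m; "tool_pos": TCP position; "orientation": TCP orientation; "force": force on the tool from outside, world axes, zero at the start; "moment": the same for the moment, N m; "opening": finger opening in m; "gripper_force": force on a finger pad.
Only numpy, scipy, OpenCV 4.12 (cv2) and the standard library are available. Lean on these libraries where they do the work, as an engineer would, in place of code of your own. Each camera call takes 0.05 s, during which the arm holds its last target. There are 200 camera calls.

## Working session

There is one attempt and no reset: what is moved stays moved. The work goes in short steps, Python scripts to look and compute and a tool call to move; the robot and the scene stay as the last step left them, time stands still between calls to the robot, and variables do not carry over. Pictures are saved under pics/ and viewed, at most 10 in all, crops included, and the job is handed in when it is done.

Besides the shell and the picture viewer there is one more tool, called after "Request:" as name(argument=value, ...) on one line, values as JSON. move_arm: Moves the arm, as the interface text tells. Its arguments: {"type":"object","properties":{"motion":{"type":"array"}},"required":["motion"]}

```bash
mkdir -p pics; ls
cat > h.py <<'E'
import numpy as np, cv2, pickle
from plant import ctrl
def snap(n,f):
    s=ctrl.snapshot(n); cv2.imwrite(f'pics/{f}.png',s['color']); pickle.dump(s,open(f'pics/{f}.pkl','wb')); return s
def load(f): return pickle.load(open(f'pics/{f}.pkl','rb'))
def ray(s,u,v,fish=False):
    K=s['camera_matrix'];T=s['cam_to_world']
    x=(u-K[0,2])/K[0,0];y=(v-K[1,2])/K[1,1]
    if fish:
        r=np.hypot(x,y); d=np.array([np.sin(r)*x/r,-np.sin(r)*y/r,-np.cos(r)])
    else: d=np.array([x,-y,-1.])
    d=T[:3,:3]@d; return T[:3,3],d/np.linalg.norm(d)
def plane(s,u,v,z,fish=False):
    o,d=ray(s,u,v,fish); return o+d*(z-o[2])/d[2]
def tri(*rays):
    A=np.zeros((3,3));b=np.zeros(3)
    for o,d in rays:
        P=np.eye(3)-np.outer(d,d);A+=P;b+=P@o
    p=np.linalg.solve(A,b); return p,[np.linalg.norm((np.eye(3)-np.outer(d,d))@(p-o)) for o,d in rays]
E
python3 - <<'E'
from h import *
for n in ['scene','top','wrist']:
    s=snap(n,n+'0'); print(n,s['camera_matrix'].round(1).tolist(),s['cam_to_world'].round(3).tolist())
print(ctrl.get_obs())
E
```

```text
pics
scene [[575.8, 0.0, 321.6], [0.0, 575.8, 243.5], [0.0, 0.0, 1.0]] [[0.84, -0.342, 0.422, 0.996], [0.543, 0.549, -0.635, -0.694], [-0.015, 0.763, 0.646, 0.786], [0.0, 0.0, 0.0, 1.0]]
top [[514.8, 0.0, 326.4], [0.0, 514.8, 228.8], [0.0, 0.0, 1.0]] [[0.027, 0.987, -0.156, 0.381], [-1.0, 0.027, -0.003, -0.034], [0.001, 0.156, 0.988, 1.286], [0.0, 0.0, 0.0, 1.0]]
wrist [[371.6, 0.0, 322.7], [0.0, 371.6, 239.8], [0.0, 0.0, 1.0]] [[-0.24, 0.932, 0.272, 0.235], [-0.971, -0.231, -0.067, 0.638], [0.001, -0.28, 0.96, 0.385], [0.0, 0.0, 0.0, 1.0]]
{'clock': 0.15, 'joint_pos': array([ 9.27106832e+01,  2.05806231e+01,  6.44921348e-01, -1.39850101e-02,
       -7.01353953e+01, -1.65059756e+01]), 'qvel': array([ 0.05646958, -0.17168519,  0.15256759,  0.09322759, -0.02256499,
       -0.08247756]), 'tau': array([ 3.27767666e-04, -5.83273959e+01,  2.93288505e+01,  7.00123340e+00,
        8.80713022e-03, -1.05792537e-04]), 'tool_pos': array([0.16091247, 0.65517824, 0.24484869]), 'orientation': array([ 1.79928097e+02, -7.59471061e-03, -1.38000478e+01]), 'force': array([-0.03642836, -0.53752792,  0.20426061]), 'moment': array([-0.0836815 ,  0.03848485,  0.02310622]), 'gripper_force': 0.0, 'opening': 0.08801760100847388}
```

View pics/scene0.png

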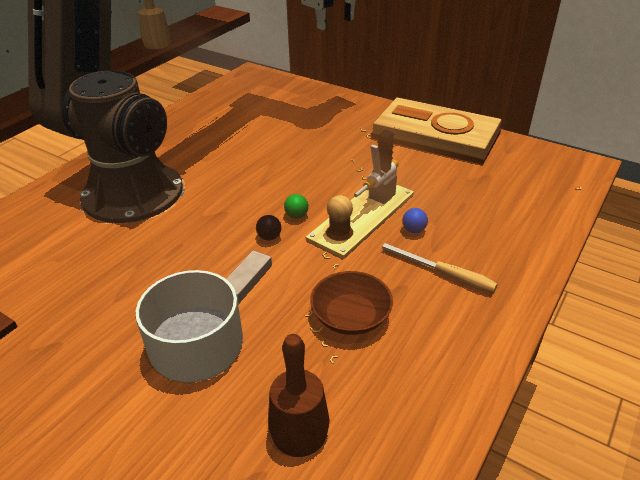

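View pics/top0.png

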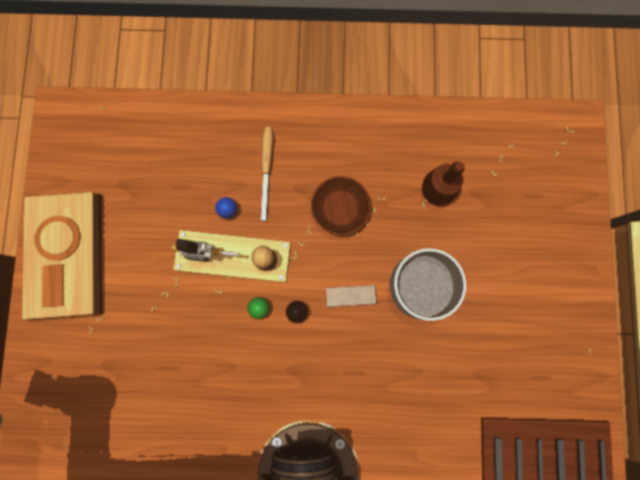

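The scene view shows the station at (360,215) with the pale ball at (340,209), and the crock at (190,325). In the top view the ball is at (263,257), the grip at (187,245) and the crock at (429,285). I'll measure these now.

Run:
```python
from h import *
t=load('top0'); s=load('scene0')
def big(S,x0,y0,x1,y1,k): return cv2.resize(S['color'][y0:y1,x0:x1],None,fx=k,fy=k,interpolation=cv2.INTER_CUBIC)
a=big(t,165,220,300,290,5.9)[:400]; b=big(s,300,125,420,260,5); 
a=cv2.copyMakeBorder(a,0,max(0,0),0,0,cv2.BORDER_CONSTANT)
cv2.imwrite('pics/ctop.png',a); cv2.imwrite('pics/cscene.png',cv2.resize(b,(533,600)))
for n,S,box in [('top',t,(165,220,300,290)),('scene',s,(300,170,420,262))]:
    x0,y0,x1,y1=box; h=cv2.cvtColor(S['color'][y0:y1,x0:x1],cv2.COLOR_BGR2HSV)
    for (u,v) in ([(263,257),(278,270),(220,270),(310,250)] if n=='top' else [(340,209),(345,240),(300+20,235)]):
        print(n,u,v,cv2.cvtColor(S['color'],cv2.COLOR_BGR2HSV)[v,u])
```

```text
top 263 257 [ 19 132 219]
top 278 270 [ 23 117 221]
top 220 270 [ 26 107 221]
top 310 250 [ 12 184 183]
scene 340 209 [ 17 160 171]
scene 345 240 [ 17 158 153]
scene 320 235 [ 23 130 238]
```

View pics/ctop.png

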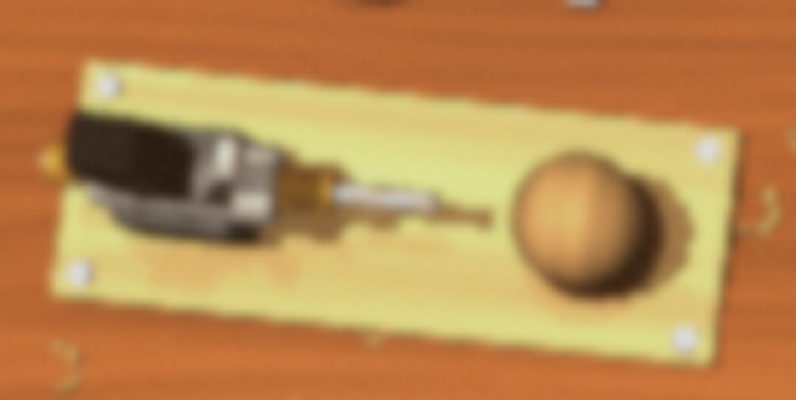

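View pics/cscene.png

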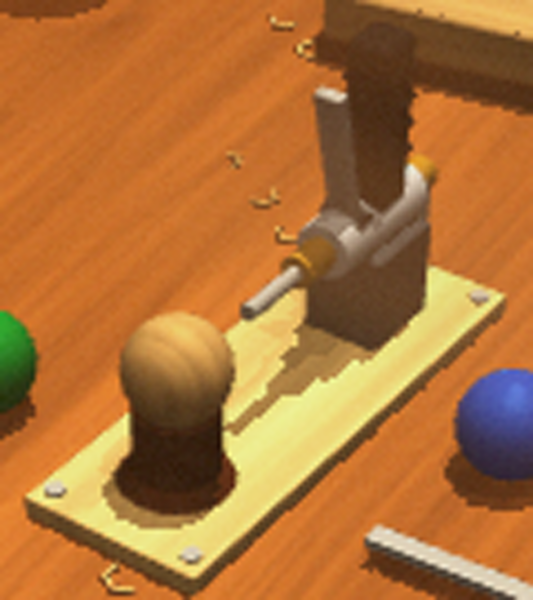

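The top crop shows the plate corners, the ball at (579,223) and the grip's black top near (70–190,115–195). In the scene crop, the ball is at (177,368) and the grip top at about (380,40). I'll triangulate from both views.

```bash
cat > m.py <<'E'
from h import *
t=load('top0'); s=load('scene0')
T=lambda u,v:(165+(u+.5)/5.9-.5,220+(v+.5)/5.9-.5)
S=lambda u,v:(300+(u+.5)/4.444-.5,125+(v+.5)/4.444-.5)
print('ball',tri(ray(t,*T(579,223)),ray(s,*S(177,368))))
c=np.array([plane(t,*T(*p),.012) for p in [(87,62),(741,130),(712,366),(52,296)]])
print('plate top',c.round(4).tolist(),c.mean(0)); 
yv=(c[0]+c[3]-c[1]-c[2])[:2]; print('len',np.linalg.norm(yv)/2,'yaw',np.degrees(np.arctan2(-yv[0],yv[1])))
xv=(c[0]+c[1]-c[2]-c[3])[:2]; print('wid',np.linalg.norm(xv)/2,np.degrees(np.arctan2(xv[1],xv[0])))
for p in [(28,500),(193,578),(505,296)]: print('scene corner',plane(s,*S(*p),.012).round(4))
# crock rim: light low-sat ring
def ell(S,box):
    x0,y0,x1,y1=box; h=cv2.cvtColor(S['color'],cv2.COLOR_BGR2HSV)
    m=np.zeros((480,640),np.uint8); m[y0:y1,x0:x1]=((h[...,1]<90)&(h[...,2]>60))[y0:y1,x0:x1]*255
    return m
m=ell(t,(380,235,480,335)); cs,_=cv2.findContours(m,cv2.RETR_EXTERNAL,cv2.CHAIN_APPROX_NONE); k=max(cs,key=cv2.contourArea)
e=cv2.fitEllipse(k); print('crock top ell',e); p=plane(t,*e[0],.106); print(p)
h=cv2.cvtColor(s['color'],cv2.COLOR_BGR2HSV)
g=cv2.cvtColor(s['color'],cv2.COLOR_BGR2GRAY)
print('col',[(u,h[310,u].tolist()) for u in range(130,250,3)])
E
python3 m.py
python3 - <<'E'
from h import *
s=load('scene0'); cv2.imwrite('pics/ccr.png',cv2.resize(s['color'][260:385,125:285],None,fx=4.5,fy=4.5,interpolation=cv2.INTER_CUBIC))
E
```

```text
ball (array([0.50111533, 0.11847394, 0.0761946 ]), [np.float64(0.0008786826059659285), np.float64(0.0008786826059660458)])
plate top [[0.5697, 0.3379, 0.012], [0.548, 0.0593, 0.012], [0.4483, 0.0677, 0.012], [0.4701, 0.3455, 0.012]] [0.50903402 0.20259971 0.012     ]
len 0.27903998380606776 yaw -4.465662728340773
wid 0.09995623490616254 -4.573837499598306
scene corner [0.4516 0.0664 0.012 ]
scene corner [0.547 0.06  0.012]
scene corner [0.5696 0.3363 0.012 ]
crock top ell ((428.58221435546875, 284.37353515625), (71.267822265625, 73.99664306640625), 97.07685852050781)
[ 0.44585206 -0.26707673  0.106     ]
col [(130, [13, 199, 206]), (133, [13, 198, 207]), (136, [33, 32, 238]), (139, [22, 64, 103]), (142, [17, 80, 93]), (145, [17, 78, 92]), (148, [17, 75, 92]), (151, [16, 79, 90]), (154, [16, 79, 90]), (157, [16, 76, 87]), (160, [18, 77, 86]), (163, [20, 81, 85]), (166, [19, 78, 88]), (169, [18, 76, 90]), (172, [20, 70, 91]), (175, [18, 76, 94]), (178, [19, 68, 90]), (181, [18, 79, 94]), (184, [12, 41, 93]), (187, [20, 42, 92]), (190, [20, 44, 86]), (193, [15, 39, 92]), (196, [12, 36, 92]), (199, [16, 46, 95]), (202, [18, 42, 92]), (205, [16, 42, 92]), (208, [13, 44, 92]), (211, [18, 50, 86]), (214, [23, 40, 83]), (217, [18, 36, 85]), (220, [19, 66, 93]), (223, [20, 74, 97]), (226, [16, 83, 95]), (229, [14, 76, 97]), (232, [36, 22, 240]), (235, [21, 74, 97]), (238, [17, 82, 93]), (241, [13, 202, 205]), (244, [13, 201, 198]), (247, [13, 198, 213])]
```

View pics/ccr.png

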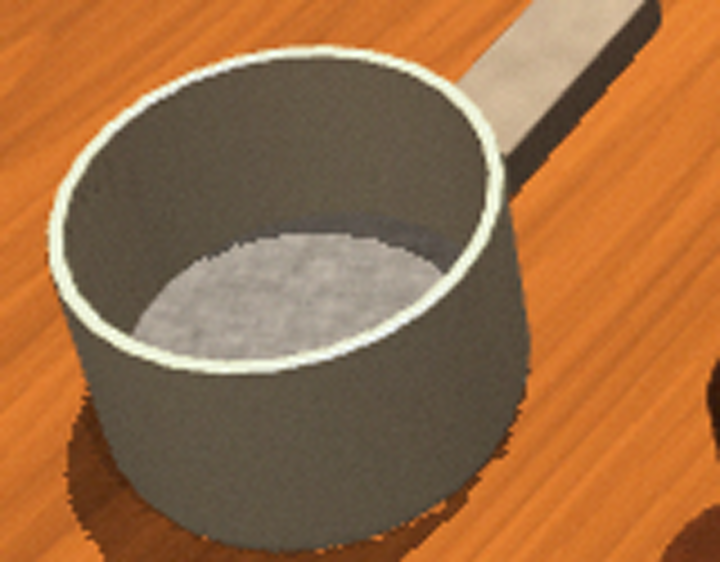

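The crock crop shows its rim centred near (277,210) and the floor disc visible inside. Next I'll fit the rim in both views, check the grip, and find the mallet's position for clearance.

```bash
cat > tgt.py <<'E'
from h import *
def tgt(p,yaw):
    from scipy.spatial.transform import Rotation as R
    o=ctrl.get_obs(); R0=R.from_euler('xyz',o['orientation'],degrees=True); R1=R.from_euler('xyz',[180,0,yaw],degrees=True)
    print('shift mm',(R0.inv().apply(np.array(p)-o['tool_pos'])*1000).round(1),'turn',(R0.inv()*R1).as_rotvec(degrees=True).round(2))
E
python3 - <<'E'
from m import *
from tgt import tgt
m=np.zeros((480,640),np.uint8); mm=(h[...,1]<75)&(h[...,2]>180); m[262:350,130:245]=mm[262:350,130:245]*255
n,l,st,_=cv2.connectedComponentsWithStats(m); i=1+np.argmax(st[1:,2]); q=np.argwhere(l==i)[:,::-1].astype(np.float32)
hull=cv2.convexHull(q); print(st[i]); P=np.array([plane(s,*x,.106)[:2] for x in hull[:,0]],np.float32)
print('rim scene on z=.106',cv2.fitEllipse(P.reshape(-1,1,2)*1000))
e2=cv2.fitEllipse(hull); print('rim tri',tri(ray(t,*e[0]),ray(s,*e2[0])))
print('grip top',tri(ray(t,*T(107,150)),ray(s,*S(382,38))))
print('mallet handle top',tri(ray(t,457,168),ray(s,293,342)),'base',plane(s,300,440,0.02))
print('bowl',plane(t,341,206,.042)); 
tgt([.5147,.2754,.246],-4.5)
E
```

```text
ball (array([0.50111533, 0.11847394, 0.0761946 ]), [np.float64(0.0008786826059659285), np.float64(0.0008786826059660458)])
plate top [[0.5697, 0.3379, 0.012], [0.548, 0.0593, 0.012], [0.4483, 0.0677, 0.012], [0.4701, 0.3455, 0.012]] [0.50903402 0.20259971 0.012     ]
len 0.27903998380606776 yaw -4.465662728340773
wid 0.09995623490616254 -4.573837499598306
scene corner [0.4516 0.0664 0.012 ]
scene corner [0.547 0.06  0.012]
scene corner [0.5696 0.3363 0.012 ]
crock top ell ((428.58221435546875, 284.37353515625), (71.267822265625, 73.99664306640625), 97.07685852050781)
[ 0.44585206 -0.26707673  0.106     ]
col [(130, [13, 199, 206]), (133, [13, 198, 207]), (136, [33, 32, 238]), (139, [22, 64, 103]), (142, [17, 80, 93]), (145, [17, 78, 92]), (148, [17, 75, 92]), (151, [16, 79, 90]), (154, [16, 79, 90]), (157, [16, 76, 87]), (160, [18, 77, 86]), (163, [20, 81, 85]), (166, [19, 78, 88]), (169, [18, 76, 90]), (172, [20, 70, 91]), (175, [18, 76, 94]), (178, [19, 68, 90]), (181, [18, 79, 94]), (184, [12, 41, 93]), (187, [20, 42, 92]), (190, [20, 44, 86]), (193, [15, 39, 92]), (196, [12, 36, 
[... 354 characters left out ...]
13, 198, 213])]
[ 136  262  109   81 1068]
rim scene on z=.106 ((450.17205810546875, -253.50326538085938), (159.69061279296875, 207.027099609375), 173.05535888671875)
rim tri (array([ 0.44900442, -0.26369492,  0.1061439 ]), [np.float64(0.004583057416476006), np.float64(0.004583057416476021)])
grip top (array([0.51429333, 0.2818517 , 0.17345491]), [np.float64(0.0013559114491694467), np.float64(0.0013559114491693111)])
mallet handle top (array([ 0.69321436, -0.30988879,  0.20578402]), [np.float64(0.00021958315296429499), np.float64(0.0002195831529641419)]) base [ 0.7115342  -0.33280718  0.02      ]
bowl [ 0.63592793 -0.06473501  0.042     ]
shift mm [434.2 284.4  -0.7] turn [ 0.07 -0.   -9.3 ]
```

Request:
move_arm(motion=[[[15,10,0],[0,0,-1],0],[[45,29,0],[0,0,-2],0],[[78,51,0],[0,0,-3],0],[[111,73,0],[0,0,-4],0],[[144,94,0],[0,0,-5],0],[[177,116,0],[0,0,-6],0],[[210,138,0],[0,0,-7],0],[[243,159,0],[0,0,-8],0],[[270,177,0],[0,0,-9],0],[[290,190,0],[0,0,-9.3],0]])

```text
clock: 0.98
tool_pos: [0.3986, 0.3994, 0.2456]
orientation: [180.0, 0.0, -4.5]
force: [-1.0, 0.8, 0.5]
opening: 0.0877
gripper_force: 0.0
```

Run:
```python
from tgt import *
tgt([.5147,.2754,.246],-4.5)
from h import *
s=load('scene0');t=load('top0');print('crock',plane(s,186.5,306.5,.106),tri(ray(s,186.5,306.5),ray(t,428.6,284.4)))
o=ctrl.get_obs();print(o['tool_pos'],o['orientation'],o['force'],o['joint_pos'])
```

```text
shift mm [125.5 114.5  -0.4] turn [ 0.02  0.01 -0.  ]
crock [ 0.45188908 -0.27505804  0.106     ] (array([ 0.44573036, -0.26935142,  0.09756714]), [np.float64(0.0007716485743666656), np.float64(0.0007716485743667249)])
[0.39860578 0.39944923 0.24558619] [ 1.79984963e+02  5.99742786e-03 -4.50473554e+00] [-0.98388192  0.75013725  0.49585923] [ 6.49301276e+01  1.01774086e+01 -1.35175642e+01 -3.63733490e-04
 -6.63212128e+01  2.05652838e+01]
```

Request:
move_arm(motion=[[[15,14,0],[0,0,0],0],[[38,35,0],[0,0,0],0],[[64,58,0],[0,0,0],0],[[90,82,0],[0,0,0],0],[[110,101,0],[0,0,0],0],[[122,111,0],[0,0,0],0],[[125.5,114.5,0],[0,0,0],0],[[125.5,114.5,0],[0,0,0],0]])

```text
clock: 1.65
tool_pos: [0.514, 0.2767, 0.2452]
orientation: [180.0, 0.0, -4.6]
force: [0.3, 0.1, -0.2]
opening: 0.0877
gripper_force: 0.0
```

Run:
```python
from tgt import *
tgt([.5147,.2754,.145],-4.5)
s=snap('wrist','w1')
```

```text
shift mm [  0.9   1.2 100.2] turn [ 0.03  0.03 -0.12]
```

View pics/w1.png

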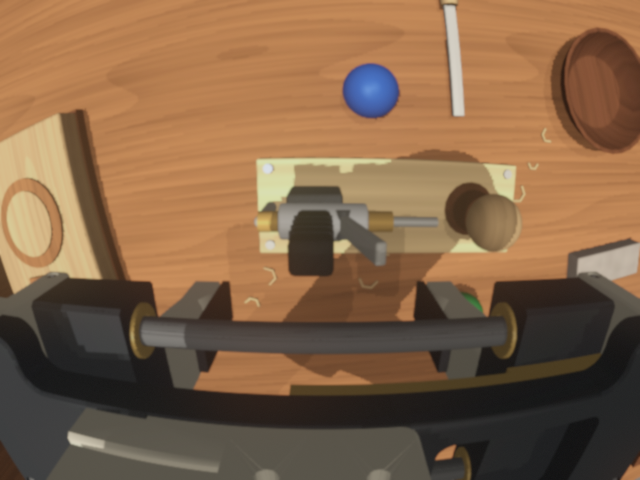

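The wrist view shows the grip top at (311,257), the trigger top at (374,250) and the ball at (493,222), with everything between the fingers clear.

Run:
```python
from tgt import *
s=load('w1');t=load('top0');sc=load('scene0')
print('grip',plane(s,311,257,.175,True),'ball',plane(s,493,222,.075,True))
g=ray(s,493,222,True)
print(tri(g,ray(t,165+579.5/5.9-.5,220+223.5/5.9-.5),ray(sc,300+177.5/4.444-.5,125+368.5/4.444-.5)))
```

```text
grip [0.51875057 0.28396092 0.175     ] ball [0.50392497 0.12064466 0.075     ]
(array([0.50179921, 0.11937348, 0.07445232]), [np.float64(0.0020222396474221384), np.float64(0.001704897570203601), np.float64(0.0013313489434765486)])
```

Request:
move_arm(motion=[[[0.5,1,12],[0,0,0],0],[[1,1,32],[0,0,0],0],[[1,1,55],[0,0,0],0],[[1,1,75],[0,0,0],0],[[1,1,90],[0,0,0],0],[[1,1,98],[0,0,0],0],[[1,1,100],[0,0,0],0],[[1,1,100],[0,0,0],0]])

```text
clock: 2.37
tool_pos: [0.514, 0.2774, 0.1455]
orientation: [180.0, 0.0, -4.4]
force: [-0.1, -0.2, 0.4]
opening: 0.0875
gripper_force: 0.0
```

Request:
move_arm(motion=[[[0.5,1.5,0],[0,0,0],0.3],[[0.5,1.5,0],[0,0,0],0.6],[[0.5,1.5,0],[0,0,0],0.8],[[0.5,1.5,0],[0,0,0],1],[[0.5,1.5,0],[0,0,0],1],[[0.5,1.5,0],[0,0,0],1],[[0.5,1.5,0],[0,0,0],1],[[0.5,1.5,0],[0,0,0],1],[[0.5,1.5,0],[0,0,0],1],[[0.5,1.5,0],[0,0,0],1]])

```text
clock: 3.2
tool_pos: [0.5151, 0.2772, 0.1459]
orientation: [-179.8, -0.1, -4.5]
force: [-1.4, 5.6, 1.7]
opening: 0.0416
gripper_force: 30.0
```

Request:
move_arm(motion=[[[0,0,0],[0,0,0],1],[[0,0,0],[0,0,0],1],[[0,0,0],[0,0,0],1],[[0,0,0],[0,0,0],1],[[0,0,0],[0,0,0],1],[[0,0,0],[0,0,0],1],[[0,0,0],[0,0,0],1],[[0,0,0],[0,0,0],1],[[0,0,0],[0,0,0],1]])

```text
clock: 3.95
tool_pos: [0.5151, 0.2772, 0.1459]
orientation: [-179.8, -0.1, -4.5]
force: [-1.6, 5.5, 2.5]
opening: 0.0415
gripper_force: 30.0
```

Request:
move_arm(motion=[[[0,0,0],[0,0,0],0.6],[[0,0,0],[0,0,0],0.3],[[0,0,0],[0,0,0],0],[[0,0,0],[0,0,0],0],[[0,0,0],[0,0,0],0],[[0,0,0],[0,0,0],0],[[0,0,0],[0,0,0],0],[[0,0,0],[0,0,0],0]])

```text
clock: 4.62
tool_pos: [0.5149, 0.2756, 0.1456]
orientation: [-180.0, -0.0, -4.5]
force: [-0.1, 1.2, 0.7]
opening: 0.0827
gripper_force: 0.0
```

Request:
move_arm(motion=[[[0,0,-8],[0,0,0],0],[[0,0,-25],[0,0,0],0],[[0,0,-45],[0,0,0],0],[[0,0,-65],[0,0,0],0],[[0,0,-85],[0,0,0],0],[[0,0,-97],[0,0,0],0],[[0,0,-100],[0,0,0],0],[[0,0,-100],[0,0,0],0]])

```text
clock: 5.28
tool_pos: [0.5153, 0.276, 0.2473]
orientation: [-179.8, -0.1, -4.5]
force: [0.0, 0.1, -0.6]
opening: 0.0876
gripper_force: 0.0
```

Run:
```python
from tgt import *
tgt([.5018,.1187,.245],-94.5)
```

```text
shift mm [ -1.1 157.9   1.9] turn [-2.300e-01  2.000e-02  9.002e+01]
```

Request:
move_arm(motion=[[[0,12,0],[0,0,5],0],[[0,32,0],[0,0,11.5],0],[[0,54,0],[0,0,18],0],[[0,76,0],[0,0,24.5],0],[[0,98,0],[0,0,31],0],[[0,118,0],[0,0,37.5],0],[[-1,136,0],[0,0,44],0],[[-1,150,1],[0,0,50.5],0],[[-1,156,2],[0,0,57],0],[[-1,158,2],[0,0,63.5],0]])

```text
clock: 6.12
tool_pos: [0.5006, 0.1166, 0.2425]
orientation: [179.9, 0.0, -68.4]
force: [-0.7, 0.6, 0.6]
opening: 0.0876
gripper_force: 0.0
```

Request:
move_arm(motion=[[[0,0,0],[0,0,6.5],0],[[0,0,0],[0,0,13],0],[[0,0,0],[0,0,19],0],[[0,0,0],[0,0,24],0],[[0,0,0],[0,0,26.5],0],[[0,0,0],[0,0,26.5],0],[[0,0,0],[0,0,26.5],0]])

```text
clock: 6.7
tool_pos: [0.5011, 0.1178, 0.2428]
orientation: [179.9, -0.0, -94.4]
force: [-0.9, -0.6, 0.3]
opening: 0.0879
gripper_force: 0.0
```

Run:
```python
from tgt import *
tgt([.5018,.1187,.087],-94.5)
s=snap('wrist','w2')
```

```text
shift mm [ -1.1  -0.8 155.8] turn [ 0.05 -0.03  0.1 ]
```

View pics/w2.png

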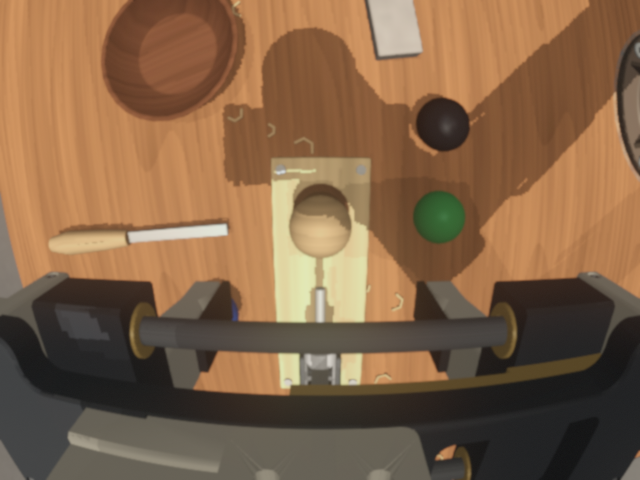

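The wrist view shows the ball still in the cradle at (320,226), centred between the fingers. I'll check that position by calculation and then descend.

Run:
```python
from tgt import *
s=load('w2');t=load('top0');sc=load('scene0')
print(plane(s,320,226,.075,True),'green',plane(s,439,217,.025,True),tri(ray(s,320,226,True),ray(t,165+579.5/5.9-.5,220+223.5/5.9-.5),ray(sc,300+177.5/4.444-.5,125+368.5/4.444-.5),ray(load('w1'),493,222,True)))
```

```text
[0.5040408  0.11984054 0.075     ] green [0.38376199 0.13197438 0.025     ] (array([0.50242965, 0.11946339, 0.07484398]), [np.float64(0.0016619596866711557), np.float64(0.0022987680944337252), np.float64(0.0013895962183202292), np.float64(0.0016304282559594931)])
```

Request:
move_arm(motion=[[[-1,-1,15],[0,0,0],0],[[-1,-1,45],[0,0,0],0],[[-1,-1,75],[0,0,0],0],[[-1,-1,95],[0,0,0],0],[[-1,-1,100],[0,0,0],0],[[-1,-1,100],[0,0,0],0]])

```text
clock: 7.25
tool_pos: [0.5017, 0.1182, 0.1422]
orientation: [179.8, -0.1, -94.4]
force: [1.2, -0.0, 1.1]
opening: 0.0873
gripper_force: 0.0
```

Request:
move_arm(motion=[[[-1,-0.5,10],[0,0,0],0],[[-1,-0.5,28],[0,0,0],0],[[-1,-0.5,44],[0,0,0],0],[[-1,-0.5,53],[0,0,0],0],[[-1,-0.5,55],[0,0,0],0],[[-1,-0.5,55],[0,0,0],0],[[-1,-0.5,55],[0,0,0],0]])

```text
clock: 7.83
tool_pos: [0.5037, 0.12, 0.0895]
orientation: [-179.9, 0.0, -94.5]
force: [-0.5, -0.1, 0.4]
opening: 0.0875
gripper_force: 0.0
```

Request:
move_arm(motion=[[[0,0,0],[0,0,0],0.2],[[0,0,0],[0,0,0],0.3],[[0,0,0],[0,0,0],0.4],[[0,0,0],[0,0,0],0.5],[[0,0,0],[0,0,0],0.6],[[0,0,0],[0,0,0],0.7],[[0,0,0],[0,0,0],0.7],[[0,0,0],[0,0,0],0.7]])

```text
clock: 8.5
tool_pos: [0.5033, 0.1198, 0.0888]
orientation: [-180.0, 0.0, -94.5]
force: [0.4, -1.0, 2.0]
opening: 0.0524
gripper_force: 30.0
```

The opening reads 52.4 mm, a little under the ball's diameter, so the pads may be too high. I'll regrip slightly lower.

Request:
move_arm(motion=[[[0,0,0],[0,0,0],0.2],[[0,0,0],[0,0,0],0.2],[[0,0,2],[0,0,0],0.2],[[0.5,0,4],[0,0,0],0.2],[[0.5,0.5,4.5],[0,0,0],0.4],[[0.5,0.5,4.5],[0,0,0],0.6],[[0.5,0.5,4.5],[0,0,0],0.7],[[0.5,0.5,4.5],[0,0,0],0.7],[[0.5,0.5,4.5],[0,0,0],0.7],[[0.5,0.5,4.5],[0,0,0],0.7]])

```text
clock: 9.33
tool_pos: [0.5029, 0.1194, 0.0843]
orientation: [-180.0, 0.0, -94.5]
force: [2.6, -0.4, 0.4]
opening: 0.0524
gripper_force: 30.0
```

Request:
move_arm(motion=[[[0,0,-4],[0,0,0],0.7],[[0,0,-12],[0,0,0],0.7],[[0,0,-28],[0,0,0],0.7],[[0,0,-50],[0,0,0],0.7],[[0,0,-75],[0,0,0],0.7],[[0,0,-100],[0,0,0],0.7],[[0,0,-122],[0,0,0],0.7],[[0,0,-138],[0,0,0],0.7],[[0,0,-145],[0,0,0],0.7],[[0,0,-146],[0,0,0],0.7]])

```text
clock: 10.17
tool_pos: [0.5028, 0.1195, 0.2319]
orientation: [-179.9, 0.1, -94.5]
force: [0.0, -0.6, -1.0]
opening: 0.0526
gripper_force: 30.0
```

Run:
```python
from tgt import *
tgt([.448,-.15,.23],-94.5); tgt([.448,-.268,.23],-94.5)
```

```text
shift mm [272.9  33.6   1.3] turn [-0.13  0.1   0.01]
shift mm [390.6  24.3   1.2] turn [-0.13  0.1   0.01]
```

Request:
move_arm(motion=[[[8,1,0],[0,0,0],0.7],[[25,3,0],[0,0,0],0.7],[[52,6,0],[0,0,0],0.7],[[85,9,0],[0,0,0],0.7],[[120,13,0],[0,0,0],0.7],[[155,17,0],[0,0,0],0.7],[[190,21,0],[0,0,0],0.7],[[220,25,0],[0,0,0],0.7],[[242,28,0],[0,0,0],0.7],[[250,30,0],[0,0,0],0.7]])

```text
clock: 11.0
tool_pos: [0.4508, -0.1303, 0.2285]
orientation: [179.8, -0.0, -94.6]
force: [0.2, 0.2, -0.1]
opening: 0.0526
gripper_force: 30.0
```

Request:
move_arm(motion=[[[0,0,0],[0,0,0],0.7],[[0,0,0],[0,0,0],0.7],[[0,0,0],[0,0,0],0.7]])

```text
clock: 11.25
tool_pos: [0.4528, -0.1273, 0.2295]
orientation: [179.9, -0.0, -94.5]
force: [0.3, 0.7, -1.2]
opening: 0.0526
gripper_force: 30.0
```

Run:
```python
from tgt import *
tgt([.448,-.268,.23],-94.5)
s=snap('wrist','w3')
```

```text
shift mm [140.7  -6.3  -0.6] turn [ 0.06 -0.    0.01]
```

View pics/w3.png

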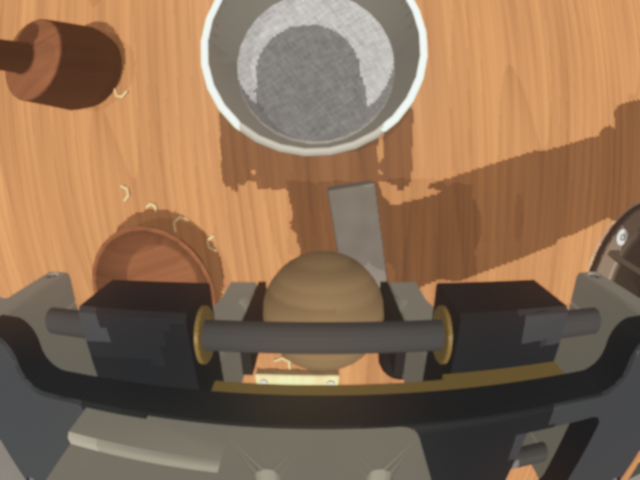

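The wrist view shows the ball held at (322,310) and the crock rim spanning (201..428, ~50) with its lowest point at (318,155). I'll fit its centre on the rim plane.

Run:
```python
from tgt import *
from scipy.optimize import least_squares
s=load('w3');h=cv2.cvtColor(s['color'],cv2.COLOR_BGR2HSV)
m=np.zeros((480,640),np.uint8); m[:165,190:440]=((h[...,1]<70)&(h[...,2]>90))[:165,190:440]*255
cs,_=cv2.findContours(m,cv2.RETR_EXTERNAL,cv2.CHAIN_APPROX_NONE);k=max(cs,key=cv2.contourArea)[:,0];print(cv2.boundingRect(k))
k=cv2.convexHull(k)[:,0]; k=k[k[:,1]>3]
for z in (.106,):
    P=np.array([plane(s,*x,z,True)[:2] for x in k])
    r=least_squares(lambda q:np.hypot(P[:,0]-q[0],P[:,1]-q[1])-q[2],[.448,-.268,.082],loss='soft_l1',f_scale=.002)
    print(r.x,np.abs(r.fun).mean())
# scene view inner/outer rim hand points on z=.106 (crop 4.5x at 125,260)
sc=load('scene0')
P=np.array([plane(sc,125+(u+.5)/4.5-.5,260+(v+.5)/4.5-.5,.106)[:2] for u,v in [(48,240),(505,180),(300,45),(250,374),(110,120),(110,335),(430,75),(430,295)]])
r=least_squares(lambda q:np.hypot(P[:,0]-q[0],P[:,1]-q[1])-q[2],[.448,-.268,.082]);print('scene',r.x,r.fun.round(4))
t=load('top0')
```

```text
(200, 0, 228, 156)
[ 0.44885097 -0.26908247  0.0818408 ] 0.0001627891183378742
scene [ 0.44641323 -0.27030639  0.08074969] [ 0.      0.0019  0.0006  0.0022  0.0003 -0.0014 -0.0015 -0.0021]
```

Request:
move_arm(motion=[[[8,0,0],[0,0,0],0.7],[[24,-1,0],[0,0,0],0.7],[[46,-2,0],[0,0,0],0.7],[[70,-3,0],[0,0,0],0.7],[[94,-4,0],[0,0,0],0.7],[[116,-5,0],[0,0,0],0.7],[[132,-6,0],[0,0,0],0.7],[[140,-6,0],[0,0,0],0.7],[[142,-6,0],[0,0,0],0.7],[[142,-6,0],[0,0,0],0.7]])

```text
clock: 12.13
tool_pos: [0.4477, -0.2697, 0.2298]
orientation: [180.0, 0.0, -94.5]
force: [-0.1, 0.4, -1.0]
opening: 0.0526
gripper_force: 30.0
```

Run:
```python
from tgt import *
tgt([.4475,-.269,.064],-94.5)
```

```text
shift mm [ -0.6   0.2 165.8] turn [ 0.03  0.01 -0.02]
```

Request:
move_arm(motion=[[[0,0,6],[0,0,0],0.7],[[0,0,18],[0,0,0],0.7],[[0,0,34],[0,0,0],0.7],[[0,0,52],[0,0,0],0.7],[[0,0,70],[0,0,0],0.7],[[0,0,88],[0,0,0],0.7],[[0,0,104],[0,0,0],0.7],[[0,0,116],[0,0,0],0.7],[[0,0,123],[0,0,0],0.7],[[0,0,125],[0,0,0],0.7]])

```text
clock: 12.97
tool_pos: [0.4472, -0.2688, 0.1038]
orientation: [179.9, 0.0, -94.4]
force: [0.4, -0.0, -1.7]
opening: 0.053
gripper_force: 30.0
```

Request:
move_arm(motion=[[[0,0,4],[0,0,0],0.7],[[0,0,9],[0,0,0],0.7],[[0,0,15],[0,0,0],0.7],[[0,0,21],[0,0,0],0.7],[[0,0,27],[0,0,0],0.7],[[0,0,31],[0,0,0],0.7],[[0,0,34],[0,0,0],0.7],[[0,0,36],[0,0,0],0.7],[[0,0,36],[0,0,0],0.7]])

```text
clock: 13.72
tool_pos: [0.4476, -0.2697, 0.0686]
orientation: [180.0, 0.0, -94.5]
force: [0.6, 0.5, -0.5]
opening: 0.0529
gripper_force: 30.0
```

Request:
move_arm(motion=[[[0,0,1.5],[0,0,0],0.7],[[0,0,3],[0,0,0],0.7],[[0,0,4.5],[0,0,0],0.7],[[0,0,5],[0,0,0],0.7],[[0,0,5],[0,0,0],0.7],[[0,0,5],[0,0,0],0.7]])

```text
clock: 14.22
tool_pos: [0.4478, -0.2697, 0.0641]
orientation: [-180.0, -0.0, -94.5]
force: [-0.9, -0.2, -1.2]
opening: 0.0528
gripper_force: 30.0
```

Request:
move_arm(motion=[[[0,0,0],[0,0,0],0.35],[[0,0,0],[0,0,0],0.25],[[0,0,0],[0,0,0],0.22],[[0,0,0],[0,0,0],0.22],[[0,0,0],[0,0,0],0.22],[[0,0,0],[0,0,0],0.22],[[0,0,0],[0,0,0],0.22]])

```text
clock: 14.8
tool_pos: [0.4478, -0.2697, 0.0641]
orientation: [-180.0, -0.0, -94.5]
force: [0.4, 0.0, -0.4]
opening: 0.0682
gripper_force: 0.0
```

Request:
move_arm(motion=[[[0,0,-4],[0,0,0],0.22],[[0,0,-12],[0,0,0],0.22],[[0,0,-24],[0,0,0],0.22],[[0,0,-40],[0,0,0],0.22],[[0,0,-58],[0,0,0],0.22],[[0,0,-78],[0,0,0],0.22],[[0,0,-100],[0,0,0],0.22],[[0,0,-122],[0,0,0],0.22],[[0,0,-142],[0,0,0],0.22],[[0,0,-155],[0,0,0],0.22]])

```text
clock: 15.63
tool_pos: [0.4484, -0.27, 0.2223]
orientation: [-179.8, -0.0, -94.5]
force: [0.8, -0.1, 0.0]
opening: 0.0685
gripper_force: 0.0
```

Request:
move_arm(motion=[[[-15,0,-10],[0,0,0],0.22],[[-40,0,-20],[0,0,0],0.22],[[-65,0,-20],[0,0,0],0.22],[[-85,0,-20],[0,0,0],0.22],[[-97,0,-20],[0,0,0],0.22],[[-100,0,-20],[0,0,0],0.22],[[-100,0,-20],[0,0,0],0.22],[[-100,0,-20],[0,0,0],0.22]])

```text
clock: 16.3
tool_pos: [0.4557, -0.1702, 0.2396]
orientation: [-180.0, -0.0, -94.5]
force: [-0.4, -0.4, -0.1]
opening: 0.0684
gripper_force: 0.0
```

Run:
```python
from tgt import *
s=snap('wrist','w4'); print(ctrl.get_obs()['force'])
```

```text
[0.2481466  0.2106564  0.49379454]
```

View pics/w4.png

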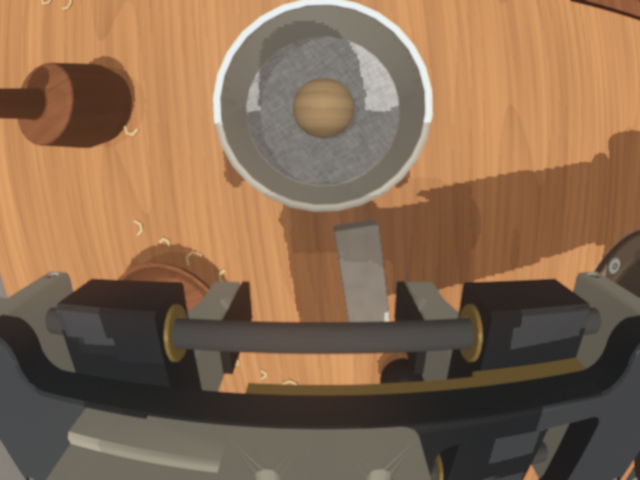

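The ball lies on the crock's floor at (323,108), about the middle of the disc, and the crock is upright. The gripper is clear and nothing else has moved, so I'm handing the job in.

```bash
python3 -c "
from plant import ctrl
print(ctrl.close_job())"
```

```text
the job is handed in; nothing more can be done
None
```

I squeezed the trigger fully for over a second and let it spring back, then lowered the ball to about 6 mm above the crock's cushion and released it; it lies near the centre, and the job is handed in at about 16 s (no verdict was returned).

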